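# Reset the dough divider with its key

### The arm

A 6-joint arm with a two-finger parallel gripper is mounted at the origin on the work surface. World frame = base frame: x ahead of the robot, y to its left, z up, the work surface at z = 0. Lengths are in m, angles in degrees, forces in N, time in s.
With the tool pointing down it reaches from about 0.4 to 0.825 m from the base axis. Payload 7 kg.
Tool frame: the origin (TCP) lies between the finger pads; the fingertips stand 19 mm ahead of it and the grasp point (between the pads) is the TCP; z points along the fingers, y is the line along which they close (so a half turn about z gives the same grasp; the last joint's range is limited). The gripper opens to 88 mm and grips with 3 to 60 N. Pads are 19 mm wide; open, the fingers measure 130 mm over their backs; the gripper's body (78 mm by 193 mm) begins 47 mm behind the grasp point.
Start: joints at [84.918, 20.546, 0.682, 0, -70.136, -16.507], TCP at [0.248, 0.628, 0.246] pointing down, gripper open.
Joint ranges: [-176.03, 176.03], [-82.01, 121.73], [-58.28, 71.71], [-173.87, 95.51], [-174.79, -0.11], [-173.66, 173.66]. Speed limits (degrees/s): [136.94, 136.94, 172.46, 180, 180, 180].

### API

Orientations are given as [roll, pitch, yaw] about the fixed x, y, z axes, in that order (R = Rz(yaw) Ry(pitch) Rx(roll)).
In Python, from plant import get_obs, snapshot, close_job, spot_in, spot_point gives the robot as it stands.
- The arm moves only by the tool play_rows, never from a script. Its argument "plan" is a list of rows, each a list of 6 numbers: the shift along the tool's x, y, z in cm, then the turn, a rotation vector about the tool's x, y, z in degrees. A call has 1 to 20 rows; each row shifts and turns the commanded pose from where the row before left it, along the tool's axes as they then stand; what a row does not reach is not made up. A row lasts 1/12 s, in which the tool goes at most 41.7 mm and 7.16 degrees, less where a joint would pass 70% of its speed; a pose out of reach is approached as far as the arm can. A call is refused whole if a number of a shift passes 4.17 or a number of a turn 7.16, either way. A call with a gripper value outside its range is refused whole. "grip" is the finger opening in cm, from 0 to 8.76, set as the call begins (left out, the last holds). The fingers move at their own pace and stop on an object; the grip force is fixed at half the most. Time passes only in rows, so rows that do not move let the fingers close. It gives the time, the measured TCP pose, the force, the opening and the grip force at its end, in the units of the state.
- get_obs(): the state, without advancing time (a new reading comes with each control period).
- snapshot(name): name is "side" or "top"; returns a dict with "frame" (480x640x3 uint8, red, green, blue), "fx", "fy", "cx", "cy" (pixels), "position" and "attitude" of the camera in the world. Camera axes: x right, y down, z forward; pixel columns grow to the right and rows downward; lengths in m; the calibration is good to about 2 mm. A picture is of the moment at which its call begins. There is no depth.
- close_job(): hands the job in; it is judged then, once.
Trained networks look in the newest picture that a camera, given by its name, has taken for a name from the list of things; names that differ only in an ending like _2 or _b are one class to them, and where a whole thing is asked for, a point or a joint stands for the part that bears it (a point fixed in the world has none). Each returns a list of dicts, best first, with "score" (0 to 1); they miss things now and then, are a little off and sometimes report something else, mostly with a low value. They report only what shows in the picture. A call takes as long as a camera call. They do not tell look-alikes from the thing itself.
- spot_in(camera, thing): "position" ([x, y, z] in m, in world coordinates, good to about 4 mm: the middle of the surface that is visible of it).
- spot_point(camera, thing): "position" ([x, y, z] in m, in world coordinates, good to about 4 mm: a listed point, or the origin of a listed thing).
The state is a dict: "clock": time; "joint_pos": joint angles; "qvel": joint speeds; "tau": joint torques, N m; "tool_pos": TCP position; "orientation": TCP orientation; "force": force on the tool from outside, world axes, zero at the start; "moment": the same for the moment, N m; "opening": finger opening in m; "gripper_force": force on a finger pad.
Only numpy, scipy, OpenCV 4.12 (cv2) and the standard library are available. Lean on these libraries where they do the work, as an engineer would, in place of code of your own. Each camera call takes 0.05 s, during which the arm holds its last target. There are 200 camera calls.

### The job

Reset the dough divider at its control console: slide the dust cover fully off the keyhole, push the red key all the way in, turn it clockwise (seen from above) to its stop and back to its home position, then draw it out. Stand the red key back in the holder it came from, fully down and upright, and let go. Leave the blue key, the stop button, the jar, the scraper and the tin alone; the dust cover may stay open.

Things in the scene. Friction and masses are not known exactly. Their poses are not given: they have to be found in the camera images.
- console: fixed grey control console, 140 mm along x, 240 mm along y, 60 mm tall, with a metal cover plate 80 x 76 x 6 mm in the middle of its top; origin on the table under the keyhole. Axes as the keyhole's; its yaw varies.
- keyhole (a point): centre of the keyhole, at the top of the cover plate, 66 mm above the table. z up; the slot is 33 mm along x, 11 mm along y, edges chamfered, in a plate 6 mm thick. The key goes straight down until its collar lies on the plate (28 mm of key below the plate's top), its bit then in the turning lock beneath (see rotor).
- rotor (a joint): lock under the keyhole, rad: 0 at home (in line with the slot), grows clockwise seen from above, stop at 1.2 (about 69 degrees). Only the inserted key turns it; stays where left; friction 0.06 N m. The bit has up to 0.1 rad of play either way, so turn the key a little past. Away from home the plate traps the bit: the key cannot be drawn out.
- dust_cover (a joint): sliding dust cover on the console, m: 0 covers the keyhole fully, 0.062 is its open stop; grows as it slides along the keyhole's -y. Starts between 0 and 0.010. Stays where it is left; needs about 1.5 N to slide.
- cover_tab (a point): middle of the top of the yellow tab on the black dust cover. Tab 50 mm along x, 8 mm along y, 20 mm tall (top 25 mm above the cover plate). The black cover (66 mm along x, 56 mm along y, top 5 mm above the plate) reaches 50 mm from the tab's middle to +y, room to press on the tab's +y side. Axes as the keyhole's.
- red_key_bow (a point): upright steel key with a flat red plastic bow on top, 89 mm tall over all; this point is the bow's centre. Bow: 42 mm along x, 12 mm thick along y (grip across this), 56 mm tall (28 mm below to 28 mm above this point). Under it a round collar 40 mm across, 5 mm thick. z points up along the key; a half turn about z leaves it the same. 120 g, give or take a third.
- red_key_collar (a point): centre of the underside of the red key's collar, on the key's axis, 33 mm below point red_key_bow; same axes. Below it an 8 mm round neck, 12 mm long, then a flat bit 30 mm along x, 8 mm along y, 16 mm tall (lowest 4 mm tapered), its tip 28 mm below this point.
- red_holder_mouth (a point): fixed white block, 64 x 64 x 40 mm, where the red key stands; this point is the centre of its slot's mouth in the top face, 40 mm above the table. Slot 35 mm along x, 13 mm along y, 34 mm deep, chamfered; the key's collar rests on the top face. z up. The two holders stand left and right of the console; which is which changes.
- blue_key_bow (a point): BLUE, leave alone: the same as the red key but with a blue bow; this point is the centre of its bow. It stands in the second holder.
- blue_holder_mouth (a point): fixed white block, 64 x 64 x 40 mm, where the blue key stands; this point is the centre of its slot's mouth in the top face, 40 mm above the table. Slot 35 mm along x, 13 mm along y, 34 mm deep, chamfered; the key's collar rests on the top face. z up. The two holders stand left and right of the console; which is which changes.
- stop_button (a joint): red round stop button, 34 mm across, in a yellow housing on the console, 92 mm to +y and 12 mm to +x of the keyhole, its top less than 40 mm above the console's top; m, 0 up, 0.006 fully down. Must not be pressed.
- scraper: loose bench scraper lying flat: steel blade 75 x 150 mm and wooden handle; origin on the table under the blade's centre. Leave alone.
- loaf_tin: loose dark empty loaf tin, 110 mm along x, 200 mm along y, 75 mm tall; origin under its centre. Leave alone.
- flour_jar: loose closed jar, 70 mm across, 130 mm tall; origin under its centre. Leave alone.
Mind the look-alikes: they are no part of the job. Leave any turquoise look-alike of the part that bears red_key_bow alone. What is shaped like the part that bears red_holder_mouth but turquoise is not meant.

How it is judged (in metres and radians):
On the way, in this order (a step that is already met when the one before it is completed fails the run):
1. the dust cover is slid clear of the keyhole (its joint beyond 0.050 m) (value of joint dust_cover above 0.05 m), for 0.2 s.
2. the red key is fully in the keyhole (collar within 4 mm of the plate), lock at home (z of red_key_collar in the frame of keyhole below 0.004 m and horizontal distance between red_key_collar and keyhole below 0.005 m and value of joint rotor below 0.15 rad), for 0.2 s.
3. with the key in, the lock is turned to its stop (beyond 1.08 rad) (z of red_key_collar in the frame of keyhole below 0.004 m and horizontal distance between red_key_collar and keyhole below 0.005 m and value of joint rotor above 1.08 rad), for 0.1 s.
4. with the key still in, the lock is turned back home (below 0.15 rad) (all of step 2), for 0.1 s.
5. the red key is drawn out of the keyhole (collar at least 32 mm above the plate), lock at home (z of red_key_collar in the frame of keyhole above 0.032 m and value of joint rotor below 0.15 rad), for 0.1 s.
At the end, for the whole second after the job is handed in: The red key stands let go in its own holder, collar within 4 mm of the block's top and 6 mm of the mouth's centre, upright within 0.12 rad; the lock is at home (below 0.15 rad); the stop button is up. The dust cover may be open or shut (horizontal distance between red_key_collar and red_holder_mouth below 0.006 m and z of red_key_collar in the frame of red_holder_mouth below 0.004 m and angle between red_key_bow's own z axis and vertical below 0.12 rad and value of joint rotor below 0.15 rad and value of joint stop_button below 0.003 m); the robot touches nothing.
It fails at once if the stop button is pressed (3 mm or more) (value of joint stop_button above 0.003 m).
It fails at once if the blue key is moved more than 15 mm (distance of blue_key_bow from where it was at the start of the episode above 0.015 m).
It fails at once if the scraper, tin or jar is moved more than 30 mm (distance of any of scraper, loaf_tin, flour_jar from where it was at the start of the episode above 0.03 m).
It also fails if it takes over 72 s, if anything falls off the work surface, if the arm or the gripper's body presses on something with over 40 N, if the wrist force passes 120 N, or if a joint passes its speed limit or range.

## Working session

There is one attempt and no reset: what is moved stays moved. The work goes in short steps, Python scripts to look and compute and a tool call to move; the robot and the scene stay as the last step left them, time stands still between calls to the robot, and variables do not carry over. Pictures are saved under pics/ and viewed, at most 10 in all, crops included, and the job is handed in when it is done.

Besides the shell and the picture viewer there is one more tool, called after "Request:" by a JSON object that holds its "method" and its "body", one argument or row to a line. play_rows: Moves the arm, as the interface text tells. Its arguments: {"type":"object","properties":{"plan":{"type":"array","items":{"type":"array","items":{"type":"number"}}},"grip":{"type":"number"}},"required":["plan"]}

```bash
mkdir -p pics; ls
python3 - <<'E'
from plant import *
import cv2,numpy as np
o=get_obs();print({k:np.round(v,3).tolist() for k,v in o.items()})
for c in("top","side"):
    s=snapshot(c);cv2.imwrite(f"pics/{c}0.png",s["frame"][:,:,::-1])
    print(c,s["fx"],s["cx"],s["cy"],s["position"],s["attitude"])
    for t in("keyhole","cover_tab","red_key_bow","red_key_collar","red_holder_mouth","blue_key_bow","blue_holder_mouth","console","stop_button","flour_jar","loaf_tin","scraper"):
        print(t,[(np.round(d["position"],3).tolist(),round(d["score"],2)) for d in spot_point(c,t)][:4])
E
```

```text
pics
{'clock': 0.0, 'joint_pos': [84.916, 20.59, 0.636, -0.02, -70.137, -16.506], 'qvel': [0.023, 0.082, 0.049, -0.026, 0.05, 0.013], 'tau': [-0.002, -58.271, 29.306, 6.998, 0.007, -0.0], 'tool_pos': [0.248, 0.627, 0.245], 'orientation': [179.907, -0.008, -21.597], 'force': [0.231, -0.234, 0.351], 'moment': [0.028, 0.049, 0.023], 'gripper_force': 0.0, 'opening': 0.088}
top 520.6422733458637 323.7524879889667 236.61249659883762 [0.28939045 0.04505968 1.29575414] [-167.79840359   -0.27629111  -85.03515893]
keyhole []
cover_tab [([0.566, 0.021, 0.09], 0.68)]
red_key_bow [([0.527, 0.332, 0.078], 0.76), ([0.505, 0.432, 0.062], 0.73)]
red_key_collar [([0.506, 0.435, 0.025], 0.83), ([0.53, 0.332, 0.038], 0.5)]
red_holder_mouth [([0.522, 0.329, 0.041], 0.85), ([0.393, 0.419, 0.042], 0.56)]
blue_key_bow [([0.509, -0.329, 0.074], 0.75)]
blue_holder_mouth [([0.504, -0.329, 0.037], 0.6), ([0.567, 0.039, 0.065], 0.43), ([0.696, -0.289, -0.006], 0.38)]
console [([0.568, 0.042, 0.001], 0.74)]Traceback (most recent call last):
  File "<stdin>", line 8, in <module>
ValueError: it knows: blue_holder_mouth, blue_key_bow, console, cover_tab, flour_jar, keyhole, loaf_tin, red_holder_mouth, red_key_bow, red_key_collar, scraper
```

Run:
```python
from plant import *
import cv2,numpy as np
for c in("side","top"):
    s=snapshot(c);cv2.imwrite(f"pics/{c}0.png",s["frame"][:,:,::-1])
    print(c,s["fx"],s["cx"],s["cy"],s["position"],s["attitude"])
    for t in("keyhole","cover_tab","red_key_bow","red_key_collar","red_holder_mouth","blue_key_bow","blue_holder_mouth","console","flour_jar","loaf_tin","scraper"):
        if c=="side" or t in("flour_jar","loaf_tin","scraper"): print(t,[(np.round(d["position"],3).tolist(),round(d["score"],2)) for d in spot_point(c,t)][:4])
```

```text
side 508.8207547309864 328.1215967511416 238.65213739706434 [0.3588895  0.63674074 0.86316923] [-141.23506102    0.7186841  -162.81024659]
keyhole [([0.567, 0.041, 0.068], 0.75)]
cover_tab [([0.56, 0.024, 0.093], 0.73), ([0.567, 0.038, 0.066], 0.2)]
red_key_bow [([0.528, 0.336, 0.072], 0.91), ([0.511, 0.432, 0.062], 0.6), ([0.525, 0.331, 0.04], 0.33)]
red_key_collar [([0.508, 0.431, 0.027], 0.96), ([0.531, 0.331, 0.039], 0.89)]
red_holder_mouth [([0.528, 0.333, 0.04], 0.95), ([0.391, 0.422, 0.038], 0.71)]
blue_key_bow [([0.507, -0.333, 0.073], 0.94)]
blue_holder_mouth [([0.511, -0.332, 0.04], 0.76), ([0.7, -0.288, -0.004], 0.28)]
console [([0.566, 0.038, -0.001], 0.58)]
flour_jar [([0.406, 0.007, -0.002], 0.76), ([0.53, 0.33, 0.039], 0.4)]
loaf_tin [([0.71, 0.319, -0.002], 0.9), ([0.701, -0.284, -0.004], 0.6)]
scraper [([0.703, -0.286, -0.005], 0.88)]
top 520.6422733458637 323.7524879889667 236.61249659883762 [0.28939045 0.04505968 1.29575414] [-167.79840359   -0.27629111  -85.03515893]
flour_jar [([0.403, 0.006, -0.001], 0.84)]
loaf_tin [([0.71, 0.32, -0.008], 0.64)]
scraper [([0.509, -0.33, 0.076], 0.68), ([0.696, -0.284, -0.005], 0.67)]
```

View pics/top0.png

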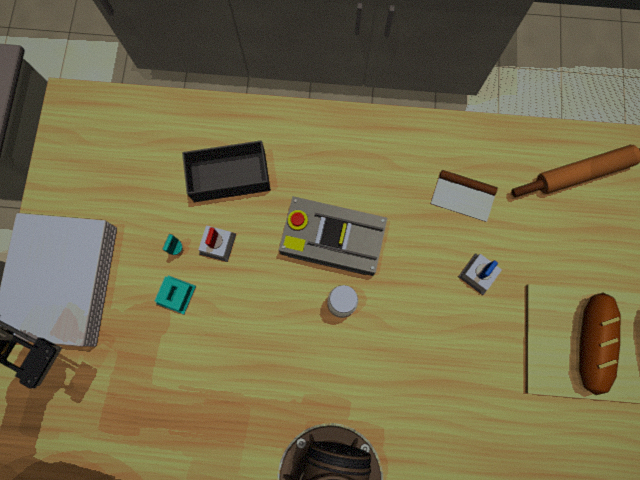

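View pics/side0.png

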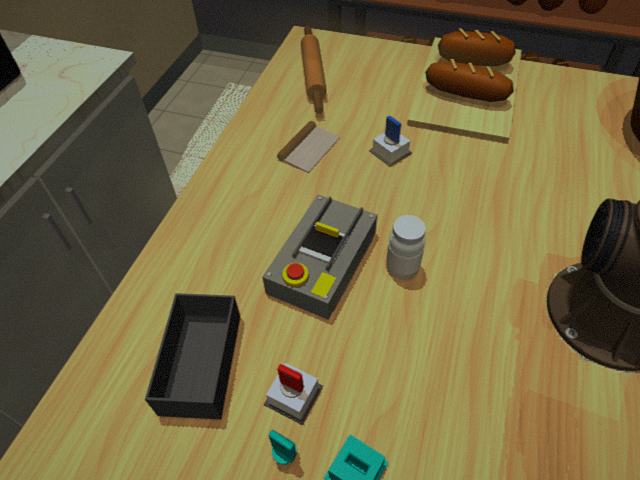

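The red key is the red bow in the white holder, at about (211,238) in top and (290,380) in side. The turquoise key and holder at (173,245) and (176,294) in top are look-alikes. I'll confirm this in one enlarged crop and take the yaws from it.

```bash
cat > h.py <<'E'
import numpy as np,cv2
from scipy.spatial.transform import Rotation as Rn
from plant import *
def R(s): return Rn.from_euler("xyz",s["attitude"],degrees=True).as_matrix()
def unp(s,uv,z):
    uv=np.atleast_2d(uv).astype(float)
    d=np.c_[(uv[:,0]-s["cx"])/s["fx"],(uv[:,1]-s["cy"])/s["fy"],np.ones(len(uv))]@R(s).T
    p=np.array(s["position"]);return p+d*((z-p[2])/d[:,2])[:,None]
def proj(s,P):
    c=(np.atleast_2d(P)-s["position"])@R(s)
    return np.c_[c[:,0]/c[:,2]*s["fx"]+s["cx"],c[:,1]/c[:,2]*s["fy"]+s["cy"]]
E
python3 - <<'E'
from h import *
t=snapshot("top");s=snapshot("side")
a=t["frame"];b=s["frame"]
C=np.zeros((600,800,3),np.uint8)
C[:400,:500]=cv2.resize(a[185:285,270:395],None,fx=4,fy=4,interpolation=cv2.INTER_CUBIC)
C[:300,500:]=cv2.resize(b[355:430,255:330],None,fx=4,fy=4,interpolation=cv2.INTER_CUBIC)
C[300:,500:]=cv2.resize(a[215:265,190:240],(300,300),interpolation=cv2.INTER_CUBIC)
cv2.imwrite("pics/c1.png",C[:,:,::-1])
def rect(im,cam,m,z,box,name):
    x0,y0,x1,y1=box;k=np.zeros(m.shape,bool);k[y0:y1,x0:x1]=1
    v,u=np.nonzero(m&k);P=unp(cam,np.c_[u,v],z)[:,:2]
    r=cv2.minAreaRect((P*1000).astype(np.float32));ang=np.degrees(np.linalg.eigh(np.cov(P.T))[1][:,1]);print(name,len(u),r,P.mean(0).round(4),"pca",np.degrees(np.arctan2(*np.linalg.eigh(np.cov(P.T))[1][::-1,1])))
for n,c,kb,tb,hb in(("top",t,(195,220,245,262),(330,215,360,255),(190,218,245,268)),("side",s,(270,355,315,400),(310,215,345,245),(260,355,325,425))):
    h=cv2.cvtColor(c["frame"],cv2.COLOR_RGB2HSV).astype(int);H,S,V=h[...,0],h[...,1],h[...,2]
    rect(0,c,((H<8)|(H>172))&(S>150)&(V>60),.1,kb,n+" bow")
    rect(0,c,(abs(H-28)<6)&(S>170)&(V>90),.091,tb,n+" tab")
    rect(0,c,(S<45)&(V>140),.04,hb,n+" holder")
E
```

```text
top bow 78 ((526.0299682617188, 328.59600830078125), (11.134088516235352, 39.72185516357422), 81.0634536743164) [0.5259 0.3286] pca 171.1166228895559
top tab 66 ((562.4909057617188, 18.509288787841797), (7.474998474121094, 49.55020523071289), 80.88215637207031) [0.5626 0.0186] pca 171.567212610977
top holder 356 ((527.4799194335938, 330.7767639160156), (64.3311538696289, 63.321014404296875), 80.7669448852539) [0.5259 0.3282] pca 99.67561490922043
side bow 394 ((524.2166137695312, 340.17999267578125), (26.690099716186523, 51.93502426147461), 79.51834869384766) [0.5234 0.3401] pca 151.33331578080362
side tab 177 ((562.8343505859375, 24.39751625061035), (19.176748275756836, 52.85603713989258), 81.53506469726562) [0.5618 0.0243] pca 167.74689165252428
side holder 770 ((529.0057983398438, 329.9640197753906), (64.6070556640625, 63.99966049194336), 79.8598861694336) [0.5273 0.3358] pca -139.53899776805744
```

View pics/c1.png

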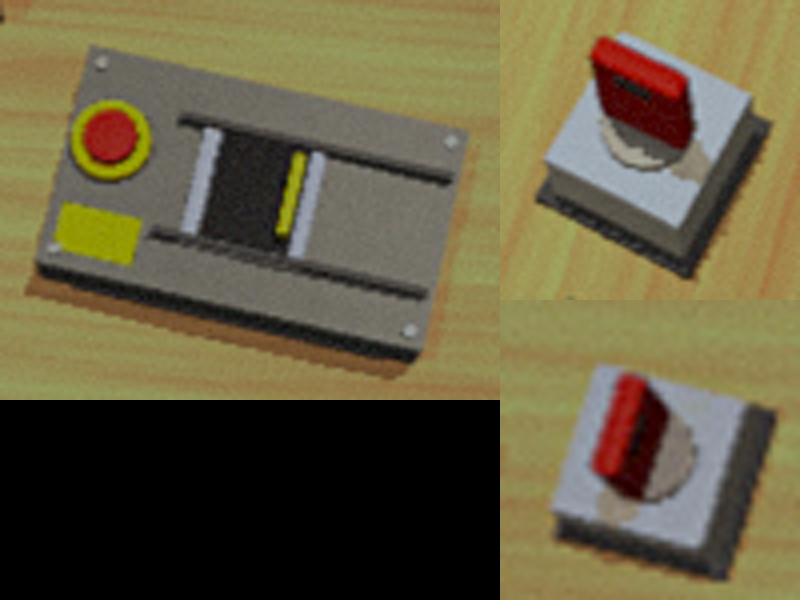

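The crop confirms it: a red bow upright in the white block, with nothing turquoise about it. The console's button end is at +y, on the left of the top image. The corner pixels now give the console's centre and yaw.

Run:
```python
from h import *
t=snapshot("top")
P=unp(t,np.array([[90,45],[468,130],[418,355],[38,265]])/4-.4+[270,185],.06)[:,:2];print(P.round(4),P.mean(0))
for i in range(4):
    d=P[(i+1)%4]-P[i];print(np.linalg.norm(d),np.degrees(np.arctan2(d[1],d[0])))
y=np.radians(-9);x=np.array([np.cos(y),np.sin(y)]);Y=np.array([-x[1],x[0]])
print("btn",P.mean(0)+.092*Y+.012*x, unp(t,[[270+110/4,185+135/4]],.09))
```

```text
[[ 0.6519  0.149 ]
 [ 0.6183 -0.0869]
 [ 0.4771 -0.0656]
 [ 0.5117  0.1665]] [0.56473455 0.04078245]
0.23828854756389187 -98.09393904416672
0.1428630261933663 171.4132928250837
0.23466742147222294 81.52129613647674
0.14130221093988155 -7.121643361667347
btn [0.59097878 0.12977256] [[0.587611   0.12801977 0.09      ]]
```

Request:
{"method": "play_rows", "body": {
  "plan": [
    [0, 0, -1, 0, 0, -4.2],
    [0, 0, -1, 0, 0, -4.2],
    [0, 0, -1, 0, 0, -4.2],
    [0.45, 2.8, 0, 0, 0, 0],
    [0.45, 2.8, 0, 0, 0, 0],
    [0.45, 2.8, 0, 0, 0, 0],
    [0.45, 2.8, 0, 0, 0, 0],
    [0.45, 2.8, 0, 0, 0, 0],
    [0.45, 2.8, 0, 0, 0, 0],
    [0.45, 2.8, 0, 0, 0, 0],
    [0.45, 2.8, 0, 0, 0, 0],
    [0, 0, 0, 0, 0, 0]
  ],
  "grip": 0
}}

```text
clock: 2.4
tool_pos: [0.2487, 0.3966, 0.2762]
orientation: [-180.0, 0.0, -9.0]
force: [0.5, -1.0, -0.9]
opening: 0.0133
gripper_force: 0.0
```

Request:
{"method": "play_rows", "body": {
  "plan": [
    [2.63, 2.06, 0.6, 0, 0, 0],
    [2.63, 2.06, 0.6, 0, 0, 0],
    [2.63, 2.06, 0.6, 0, 0, 0],
    [2.63, 2.06, 0.6, 0, 0, 0],
    [2.63, 2.06, 0.6, 0, 0, 0],
    [2.63, 2.06, 0.6, 0, 0, 0],
    [2.63, 2.06, 0.6, 0, 0, 0],
    [2.63, 2.06, 0.6, 0, 0, 0],
    [2.63, 2.06, 0.6, 0, 0, 0],
    [2.63, 2.06, 0.6, 0, 0, 0],
    [2.63, 2.06, 0.6, 0, 0, 0],
    [2.63, 2.06, 0.6, 0, 0, 0],
    [2.63, 2.06, 0.6, 0, 0, 0],
    [2.63, 2.06, 0.6, 0, 0, 0],
    [0, 0, 2, 0, 0, -0.7],
    [0, 0, 2, 0, 0, 0],
    [0, 0, 2, 0, 0, 0],
    [0, 0, 0, 0, 0, 0]
  ]
}}

```text
clock: 3.9
tool_pos: [0.5655, 0.0574, 0.1276]
orientation: [179.9, 0.3, -8.4]
force: [-1.3, 0.3, -0.4]
opening: 0.0003
gripper_force: 0.0
```

Request:
{"method": "play_rows", "body": {
  "plan": [
    [0, 0, 1.2, 0, 0, 0],
    [0, 0, 1, 0, 0, 0],
    [0, 0, 0.6, 0, 0, 0],
    [0, 0, 0.35, 0, 0, 0],
    [0, 0, 0, 0, 0, 0],
    [0, 0.7, 0, 0, 0, 0],
    [0, 0.7, 0, 0, 0, 0],
    [0, 0.7, 0, 0, 0, 0],
    [0, 0.7, 0, 0, 0, 0],
    [0, 0.7, 0, 0, 0, 0],
    [0, 0.7, 0, 0, 0, 0],
    [0, 0.7, 0, 0, 0, 0],
    [0, 0.6, 0, 0, 0, 0],
    [0, 0.6, 0, 0, 0, 0],
    [0, 0.5, 0, 0, 0, 0],
    [0, 0.5, 0, 0, 0, 0],
    [0, 0, 0, 0, 0, 0]
  ]
}}

```text
clock: 5.32
tool_pos: [0.5569, -0.0129, 0.0999]
orientation: [180.0, 0.0, -8.3]
force: [-0.7, 0.2, 0.5]
opening: 0.0003
gripper_force: 0.0
```

Run:
```python
from h import *
print(get_obs()["force"])
for c in("top","side"):
    s=snapshot(c);print(c,[[(np.round(d["position"],4).tolist(),round(d["score"],2)) for d in spot_point(c,t)][:2] for t in("cover_tab","keyhole","console")])
    f=s["frame"]
cv2.imwrite("pics/s2.png",cv2.resize(f[185:325,255:395],None,fx=4,fy=4,interpolation=cv2.INTER_CUBIC)[:,:,::-1])
```

```text
[-0.70276547  0.24191594  0.49176772]
top [[([0.5601, -0.031, 0.0912], 0.48)], [([0.5641, 0.0431, 0.0647], 0.97)], [([0.5669, 0.0419, 0.0], 0.56)]]
side [[], [], [([0.5672, 0.0409, 0.0007], 0.86)]]
```

View pics/s2.png

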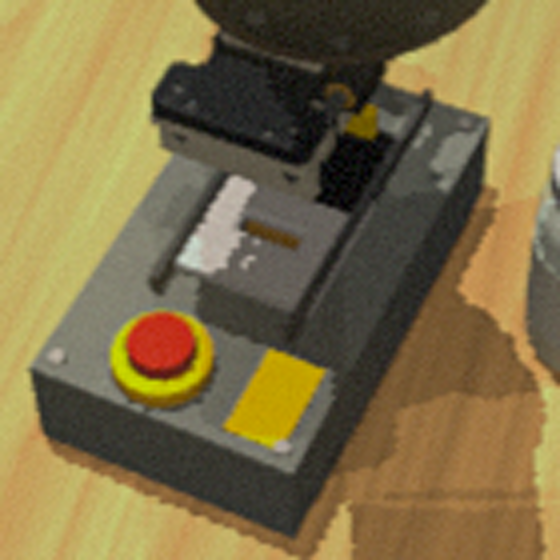

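The crop shows the fingers behind the tab. The slot is uncovered at crop (272,235), which is side pixel (323,244). I'll push the last few mm to the stop.

Request:
{"method": "play_rows", "body": {
  "plan": [
    [0, 0.4, 0, 0, 0, 0],
    [0, 0.3, 0, 0, 0, 0],
    [0, 0.2, 0, 0, 0, 0],
    [0, 0, 0, 0, 0, 0],
    [0, 0, 0, 0, 0, 0],
    [0, 0, 0, 0, 0, 0]
  ]
}}

```text
clock: 6.22
tool_pos: [0.5559, -0.021, 0.1001]
orientation: [180.0, 0.0, -8.3]
force: [0.3, -0.3, -0.1]
opening: -0.0
gripper_force: 0.0
```

Request:
{"method": "play_rows", "body": {
  "plan": [
    [0, -0.5, 0, 0, 0, 0],
    [0, 0, -3, 0, 0, 0],
    [0, 0, -3.5, 0, 0, 0],
    [0, 0, -3.5, 0, 0, 0],
    [0, 0, -3, 0, 0, 0],
    [-2.5, -2.5, 0, 0, 0, 0],
    [-2.5, -2.5, 0, 0, 0, 0],
    [-2.5, -2.5, 0, 0, 0, 0],
    [-2.5, -2.5, 0, 0, 0, 0],
    [0, -3, 0, 0, 0, 0],
    [0, -3, 0, 0, 0, 0],
    [0, -3, 0, 0, 0, 0],
    [0, 0, 0, 0, 0, 0]
  ],
  "grip": 5
}}

```text
clock: 7.3
tool_pos: [0.4859, 0.191, 0.2302]
orientation: [-179.9, -0.1, -8.1]
force: [0.7, 0.1, 0.9]
opening: 0.0499
gripper_force: 0.0
```

Run:
```python
from h import *
W=np.zeros((600,800,3),np.uint8)
for i,c in enumerate(("top","side")):
    s=snapshot(c);f=s["frame"]
    for t in("cover_tab","keyhole","red_key_bow","red_key_collar","red_holder_mouth"): print(c,t,[(np.round(d["position"],4).tolist(),round(d["score"],2)) for d in spot_point(c,t)][:2])
    u0,v0=((285,200),(270,195))[i]
    W[:300,i*400:i*400+400]=cv2.resize(f[v0:v0+75,u0:u0+100],(400,300),interpolation=cv2.INTER_CUBIC)
    u0,v0=((190,215),(250,355))[i]
    W[300:,i*400:i*400+400]=cv2.resize(f[v0:v0+60,u0:u0+80],(400,300),interpolation=cv2.INTER_CUBIC)
cv2.imwrite("pics/w3.png",W[:,:,::-1])
```

```text
top cover_tab [([0.5579, -0.036, 0.0895], 0.67)]
top keyhole [([0.5677, 0.039, 0.0671], 0.82)]
top red_key_bow []
top red_key_collar []
top red_holder_mouth [([0.3927, 0.4169, 0.0399], 0.91), ([0.5224, 0.3319, 0.0401], 0.6)]
side cover_tab [([0.5281, 0.333, 0.0742], 0.2)]
side keyhole [([0.5678, 0.0403, 0.0691], 0.69)]
side red_key_bow [([0.5293, 0.3325, 0.0708], 0.72), ([0.5067, 0.4332, 0.062], 0.66)]
side red_key_collar [([0.5322, 0.3317, 0.0333], 0.87), ([0.506, 0.4308, 0.0292], 0.56)]
side red_holder_mouth [([0.5242, 0.3289, 0.0372], 0.8), ([0.3902, 0.4168, 0.0379], 0.8)]
```

View pics/w3.png

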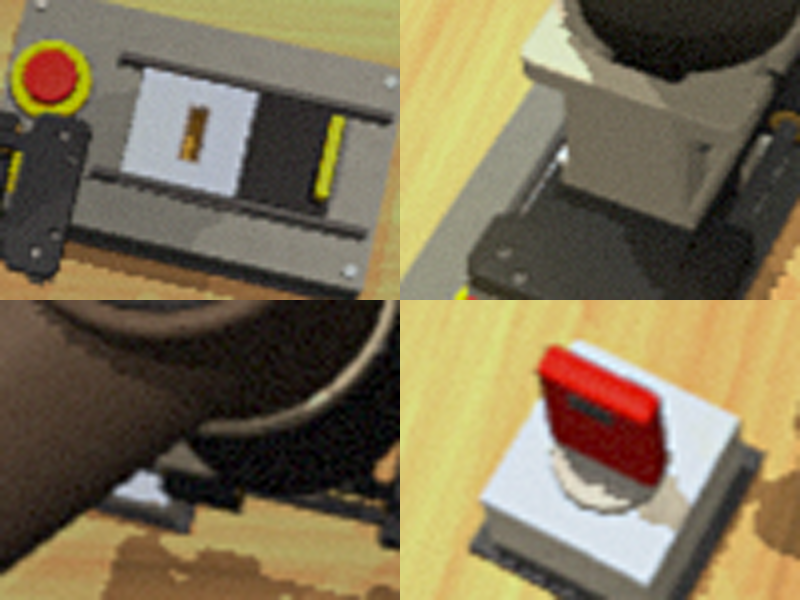

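The cover is open and the slot is fully visible at top pixel (333,234). The red bow is unobstructed in the side view, at pixel (293,378). I'll refine the key and slot positions by matching centroids.

```bash
cat >> h.py <<'E'
def bow(img,cam,box,zc,yaw=-9,g=(.53,.33)):
    "bow axis xy from the red mask's centroid against a projected box 42x12x56 mm centred at height zc"
    h=cv2.cvtColor(img,cv2.COLOR_RGB2HSV).astype(int);x0,y0,x1,y1=box
    m=((h[...,0]<8)|(h[...,0]>172))&(h[...,1]>130)&(h[...,2]>40);k=np.zeros_like(m);k[y0:y1,x0:x1]=1
    v,u=np.nonzero(m&k);c=np.array([u.mean(),v.mean()])
    Q=np.array([[a,b,d] for a in(-.021,.021) for b in(-.006,.006) for d in(-.028,.028)])@Rn.from_euler("z",yaw,degrees=True).as_matrix().T
    from scipy.optimize import fsolve
    def f(p):
        q=cv2.convexHull(proj(cam,Q+[p[0],p[1],zc]).astype(np.float32));M=cv2.moments(q)
        return [M["m10"]/M["m00"]-c[0],M["m01"]/M["m00"]-c[1]]
    return fsolve(f,g),len(u)
E
python3 - <<'E'
from h import *
t=snapshot("top");s=snapshot("side")
print("top bow",bow(cv2.imread("pics/top0.png")[:,:,::-1],t,(195,220,245,262),.073))
print("side bow",bow(s["frame"],s,(270,355,315,400),.073))
h=cv2.cvtColor(t["frame"],cv2.COLOR_RGB2HSV).astype(int)[218:246,324:344]
v,u=np.nonzero((h[...,1]>90)&(h[...,2]<190));P=unp(t,np.c_[u+324,v+218],.065)[:,:2]
print("slot",len(u),P.mean(0),cv2.minAreaRect((P*1000).astype(np.float32)),np.degrees(np.arctan2(*np.linalg.eigh(np.cov(P.T))[1][::-1,1])))
E
```

```text
top bow (array([0.53, 0.33]), 147)
side bow (array([0.52843681, 0.33037665]), 412)
slot 48 [0.56479092 0.04069369] ((565.0525512695312, 40.47806930541992), (8.817634582519531, 30.689342498779297), 81.0913314819336) 170.6205280875529h.py:22: RuntimeWarning: The iteration is not making good progress, as measured by the 
 improvement from the last ten iterations.
  return fsolve(f,g),len(u)
```

Request:
{"method": "play_rows", "body": {
  "plan": [
    [0.44, -2.88, 0, 0, 0, 0.9],
    [0.44, -2.88, 0, 0, 0, 0],
    [0.44, -2.88, 0, 0, 0, 0],
    [0.44, -2.88, 0, 0, 0, 0],
    [0.44, -2.88, 0, 0, 0, 0],
    [0, 0, 2.5, 0, 0, 0],
    [0, 0, 2.5, 0, 0, 0],
    [0, 0, 2.5, 0, 0, 0],
    [0, 0, 0, 0, 0, 0],
    [0, 0, 0, 0, 0, 0]
  ]
}}

```text
clock: 8.83
tool_pos: [0.5291, 0.3248, 0.1542]
orientation: [179.8, 0.1, -9.2]
force: [-0.6, 0.5, 1.0]
opening: 0.0498
gripper_force: 0.0
```

Request:
{"method": "play_rows", "body": {
  "plan": [
    [-0.2, -0.58, 1.5, 0, 0, 0],
    [0, 0, 2, 0, 0, 0],
    [0, 0, 2, 0, 0, 0],
    [0, 0, 1.5, 0, 0, 0],
    [0, 0, 0.9, 0, 0, 0],
    [0, 0, 0, 0, 0, 0],
    [0, 0, 0, 0, 0, 0]
  ]
}}

```text
clock: 9.42
tool_pos: [0.5291, 0.3319, 0.0774]
orientation: [-179.9, -0.1, -9.2]
force: [-0.1, -0.3, -0.2]
opening: 0.05
gripper_force: 0.0
```

Run:
```python
from h import *
print(get_obs()["tool_pos"])
s=snapshot("side");f=s["frame"]
cv2.imwrite("pics/g4.png",cv2.resize(f[330:430,240:350],None,fx=5,fy=5,interpolation=cv2.INTER_CUBIC)[:,:,::-1])
```

```text
[0.52914366 0.33187775 0.0773986 ]
```

View pics/g4.png

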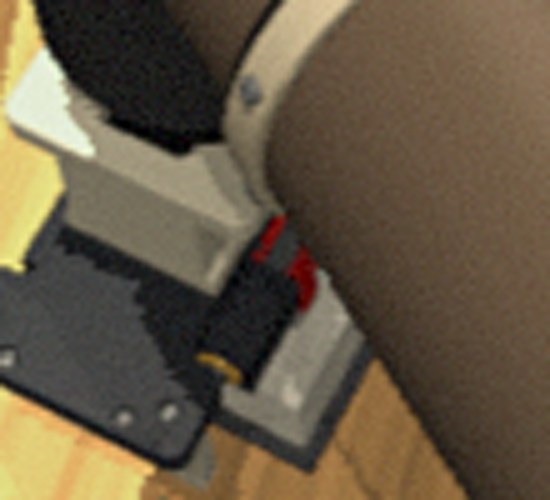

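The fingers straddle the red bow, roughly centred on it. Closing, then lifting.

Request:
{"method": "play_rows", "body": {
  "plan": [
    [0, 0, 0, 0, 0, 0],
    [0, 0, 0, 0, 0, 0],
    [0, 0, 0, 0, 0, 0],
    [0, 0, 0, 0, 0, 0],
    [0, 0, 0, 0, 0, 0],
    [0, 0, 0, 0, 0, 0],
    [0, 0, 0, 0, 0, 0],
    [0, 0, 0, 0, 0, 0],
    [0, 0, -0.4, 0, 0, 0],
    [0, 0, -1, 0, 0, 0],
    [0, 0, -1.5, 0, 0, 0],
    [0, 0, -2, 0, 0, 0],
    [0, 0, -2.5, 0, 0, 0],
    [0, 0, -2.5, 0, 0, 0],
    [0, 0, -2.5, 0, 0, 0],
    [0, 0, 0, 0, 0, 0]
  ],
  "grip": 0
}}

```text
clock: 10.8
tool_pos: [0.5306, 0.3331, 0.2068]
orientation: [-179.6, -0.4, -9.1]
force: [0.5, 1.1, -0.1]
opening: 0.0117
gripper_force: 30.0
```

Request:
{"method": "play_rows", "body": {
  "plan": [
    [0.68, 1.5, 0, 0, 0, 0],
    [0.68, 2.4, 0, 0, 0, 0],
    [0.68, 2.5, 0, 0, 0, 0],
    [0.68, 2.5, 0, 0, 0, 0],
    [0.68, 2.5, 0, 0, 0, 0],
    [0.68, 2.5, 0, 0, 0, 0],
    [0.68, 2.5, 0, 0, 0, 0],
    [0.68, 2.5, 0, 0, 0, 0],
    [0.68, 2.5, 0, 0, 0, 0],
    [0.68, 2.5, 0, 0, 0, 0],
    [0.68, 2.4, 0, 0, 0, 0],
    [0.68, 2, 0, 0, 0, 0],
    [0, 0, 2, 0, 0, 0],
    [0, 0, 2, 0, 0, 0],
    [0, 0, 1, 0, 0, 0],
    [0, 0, 0, 0, 0, 0],
    [0, 0, 0, 0, 0, 0]
  ]
}}

```text
clock: 12.22
tool_pos: [0.5635, 0.0388, 0.1499]
orientation: [179.9, 0.1, -9.2]
force: [0.4, -0.2, -0.8]
opening: 0.0117
gripper_force: 30.0
```

Run:
```python
from h import *
o=get_obs();print(o["tool_pos"],o["orientation"],o["force"])
W=np.zeros((600,800,3),np.uint8)
for i,c in enumerate(("top","side")):
    s=snapshot(c);f=s["frame"]
    for t in("keyhole","red_key_bow","red_key_collar"): print(c,t,[(np.round(d["position"],4).tolist(),round(d["score"],2)) for d in spot_point(c,t)][:2])
    u0,v0=((290,195),(280,195))[i]
    W[:480,i*400:i*400+400]=cv2.resize(f[v0:v0+96,u0:u0+80],(400,480),interpolation=cv2.INTER_CUBIC)
    print(proj(s,[[.5655,.0406,.066],np.array(o["tool_pos"])-[0,0,.0655]]))
cv2.imwrite("pics/k5.png",W[:480,:,::-1])
```

```text
[0.56351097 0.03877304 0.14988195] [ 1.79940516e+02  6.40071361e-02 -9.16851612e+00] [ 0.41399808 -0.1744667  -0.81054441]
top keyhole [([0.5664, 0.0385, 0.0675], 0.75)]
top red_key_bow [([0.5073, 0.431, 0.0607], 0.65), ([0.5614, 0.0406, 0.1498], 0.44)]
top red_key_collar [([0.5087, 0.4294, 0.0265], 0.72), ([0.568, 0.0368, 0.1133], 0.58)]
[[333.01067251 233.08182866]
 [333.8760651  232.27812403]]
side keyhole [([0.5686, 0.0411, 0.0695], 0.79)]
side red_key_bow [([0.5071, 0.4339, 0.0623], 0.88), ([0.5668, 0.0424, 0.1486], 0.62)]
side red_key_collar [([0.5068, 0.4319, 0.0278], 0.9), ([0.5658, 0.0389, 0.111], 0.72)]
[[322.51603059 242.44877387]
 [323.56074246 236.19400536]]
```

View pics/k5.png

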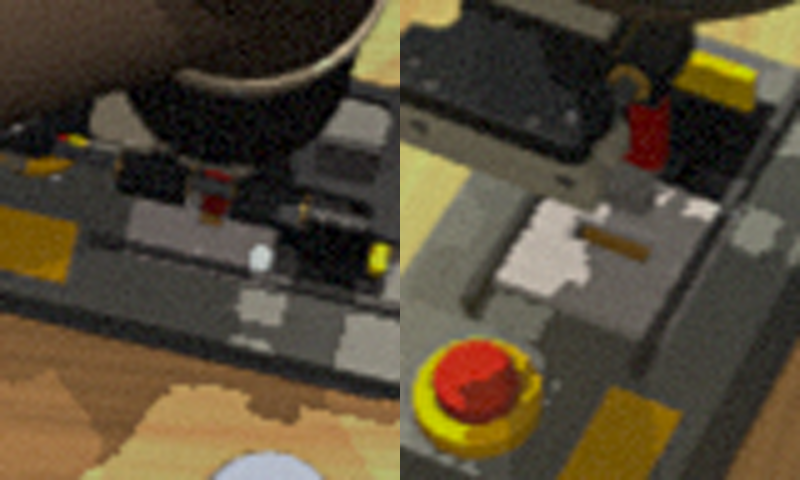

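The held key hangs just above the slot, which is at side pixel (323,243). I'll correct by about 2–3 mm and go down until just below the plate's top.

Request:
{"method": "play_rows", "body": {
  "plan": [
    [0.26, -0.27, 0, 0, 0, 0],
    [0, 0, 0.6, 0, 0, 0],
    [0, 0, 0.6, 0, 0, 0],
    [0, 0, 0.3, 0, 0, 0],
    [0, 0, 0.2, 0, 0, 0],
    [0, 0, 0.2, 0, 0, 0],
    [0, 0, 0.2, 0, 0, 0],
    [0, 0, 0.2, 0, 0, 0],
    [0, 0, 0, 0, 0, 0]
  ]
}}

```text
clock: 13.37
tool_pos: [0.5666, 0.0412, 0.1267]
orientation: [180.0, 0.0, -9.2]
force: [-0.3, -0.5, -1.3]
opening: 0.0117
gripper_force: 30.0
```

Request:
{"method": "play_rows", "body": {
  "plan": [
    [0, 0, 0.3, 0, 0, 0],
    [0, 0, 0.3, 0, 0, 0],
    [0, 0, 0.3, 0, 0, 0],
    [0, 0, 0, 0, 0, 0]
  ]
}}

```text
clock: 13.7
tool_pos: [0.5663, 0.0411, 0.1173]
orientation: [180.0, 0.1, -9.2]
force: [-0.4, 0.4, -1.0]
opening: 0.0117
gripper_force: 30.0
```

Request:
{"method": "play_rows", "body": {
  "plan": [
    [0, 0, 0.4, 0, 0, 0],
    [0, 0, 0.4, 0, 0, 0],
    [0, 0, 0.3, 0, 0, 0],
    [0, 0, 0.2, 0, 0, 0],
    [0, 0, 0.1, 0, 0, 0],
    [0, 0, 0, 0, 0, 0],
    [0, 0, 0, 0, 0, 0]
  ]
}}

```text
clock: 14.28
tool_pos: [0.5668, 0.0413, 0.1041]
orientation: [180.0, 0.0, -9.2]
force: [0.2, -0.1, -1.7]
opening: 0.0121
gripper_force: 30.0
```

Request:
{"method": "play_rows", "body": {
  "plan": [
    [0, 0, 0.1, 0, 0, 0],
    [0, 0, 0.1, 0, 0, 0],
    [0, 0, 0, 0, 0, 0],
    [0, 0, 0, 0, 0, 0]
  ]
}}

```text
clock: 14.62
tool_pos: [0.5668, 0.0412, 0.1021]
orientation: [-180.0, -0.0, -9.2]
force: [0.0, 0.1, -0.1]
opening: 0.0123
gripper_force: 30.0
```

Request:
{"method": "play_rows", "body": {
  "plan": [
    [0, 0, 0.1, 0, 0, 0],
    [0, 0, 0.1, 0, 0, 0],
    [0, 0, 0, 0, 0, 0],
    [0, 0, 0, 0, 0, 0]
  ]
}}

```text
clock: 14.95
tool_pos: [0.5669, 0.0412, 0.1021]
orientation: [-180.0, -0.1, -9.2]
force: [-7.5, 0.9, 17.3]
opening: 0.0119
gripper_force: 30.0
```

Seated: 17 N of contact at z = 0.102. I'll ease off slightly and turn clockwise.

Request:
{"method": "play_rows", "body": {
  "plan": [
    [0, 0, -0.1, 0, 0, 0],
    [0, 0, 0, 0, 0, 5],
    [0, 0, 0, 0, 0, 5],
    [0, 0, 0, 0, 0, 5],
    [0, 0, 0, 0, 0, 5],
    [0, 0, 0, 0, 0, 0]
  ]
}}

```text
clock: 15.45
tool_pos: [0.5665, 0.0406, 0.1021]
orientation: [179.9, -0.0, -29.5]
force: [-3.2, -3.1, 8.3]
opening: 0.0117
gripper_force: 30.0
```

```bash
python3 -c "
from h import *
o=get_obs();print(o['tool_pos'],o['orientation'],o['force'],o['moment'],o['opening'],o['joint_pos'])"
```

```text
[0.56653766 0.04055861 0.1020912 ] [ 1.79944778e+02 -2.10553028e-02 -2.94767857e+01] [-3.24827925 -3.09027917  8.31738645] [-1.27037225  1.2321381   0.0341712 ] 0.011724053183745226 [ 23.86411044  18.30503874 -23.49299228   0.0668495  -48.23371625
  36.61455191]
```

Request:
{"method": "play_rows", "body": {
  "plan": [
    [0, 0, 0, 0, 0, 6],
    [0, 0, 0, 0, 0, 6],
    [0, 0, 0, 0, 0, 6],
    [0, 0, 0, 0, 0, 6],
    [0, 0, 0, 0, 0, 6],
    [0, 0, 0, 0, 0, 6],
    [0, 0, 0, 0, 0, 5],
    [0, 0, 0, 0, 0, 5],
    [0, 0, 0, 0, 0, 4],
    [0, 0, 0, 0, 0, 3],
    [0, 0, 0, 0, 0, 0],
    [0, 0, 0, 0, 0, 0]
  ]
}}

```text
clock: 16.45
tool_pos: [0.5666, 0.0406, 0.1021]
orientation: [180.0, -0.0, -82.2]
force: [-3.9, -2.2, 9.1]
opening: 0.0118
gripper_force: 30.0
```

```bash
python3 -c "
from h import *
o=get_obs();print(o['tool_pos'],o['orientation'],o['force'],o['moment'],o['opening'],o['joint_pos'])"
```

```text
[0.56655397 0.04063614 0.10209552] [ 1.79987610e+02 -4.94996404e-02 -8.21887669e+01] [-3.8915362  -2.22112303  9.12446289] [-0.94360201  1.4536324   0.00626947] 0.011827276388091704 [ 23.86716426  18.30455433 -23.48984755   0.05918447 -48.23121009
 -16.09537074]
```

Request:
{"method": "play_rows", "body": {
  "plan": [
    [0, 0, 0, 0, 0, 2],
    [0, 0, 0, 0, 0, 2],
    [0, 0, 0, 0, 0, 0],
    [0, 0, 0, 0, 0, 0]
  ]
}}

```text
clock: 16.78
tool_pos: [0.5665, 0.0406, 0.1021]
orientation: [180.0, -0.1, -86.1]
force: [-4.9, -2.8, 8.9]
opening: 0.012
gripper_force: 30.3
```

```bash
python3 -c "
from h import *
o=get_obs();print(o['tool_pos'],o['orientation'],o['force'],o['moment'],o['opening'],o['gripper_force'])
s=snapshot('side');cv2.imwrite('pics/t6.png',cv2.resize(s['frame'][195:291,280:400],None,fx=5,fy=5,interpolation=cv2.INTER_CUBIC)[:,:,::-1])"
```

```text
[0.56648636 0.04063639 0.10207806] [ 1.79979260e+02 -6.62845791e-02 -8.61183778e+01] [-4.93442256 -2.79163931  8.91774449] [-0.87596091  1.63383269  0.59762644] 0.01204368138883473 30.27813971042633
```

View pics/t6.png

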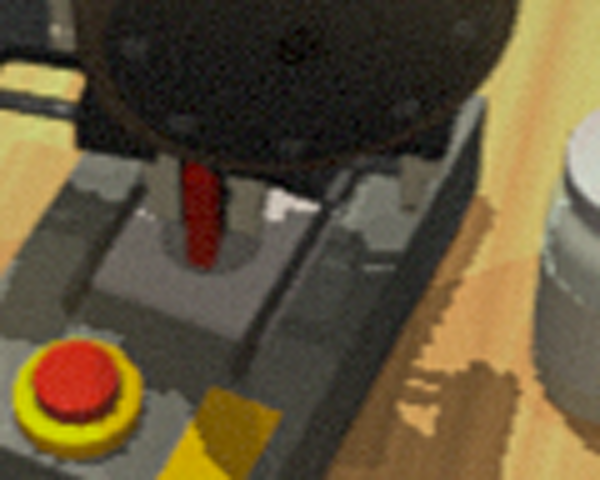

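The stop is reached: the moment rose to 0.6 N m at 77°. The picture shows the bow turned across and the collar on the plate at crop (200,250). Turning back.

Request:
{"method": "play_rows", "body": {
  "plan": [
    [0, 0, 0, 0, 0, -5],
    [0, 0, 0, 0, 0, -6],
    [0, 0, 0, 0, 0, -6],
    [0, 0, 0, 0, 0, -6],
    [0, 0, 0, 0, 0, -6],
    [0, 0, 0, 0, 0, -6],
    [0, 0, 0, 0, 0, -6],
    [0, 0, 0, 0, 0, -6],
    [0, 0, 0, 0, 0, -6],
    [0, 0, 0, 0, 0, -6],
    [0, 0, 0, 0, 0, -6],
    [0, 0, 0, 0, 0, -6],
    [0, 0, 0, 0, 0, -4],
    [0, 0, 0, 0, 0, -3],
    [0, 0, 0, 0, 0, -2],
    [0, 0, 0, 0, 0, 0],
    [0, 0, 0, 0, 0, 0]
  ]
}}

```text
clock: 18.25
tool_pos: [0.5667, 0.0405, 0.1021]
orientation: [179.9, -0.0, -6.2]
force: [-3.1, -3.5, 7.4]
opening: 0.0117
gripper_force: 30.0
```

```bash
python3 -c "
from h import *
o=get_obs();print(o['tool_pos'],o['orientation'],o['force'],o['moment'],o['opening'],o['gripper_force'])"
```

```text
[0.56667197 0.04051346 0.10208908] [ 1.79942285e+02 -9.24814273e-03 -6.16022370e+00] [-3.12633157 -3.45179699  7.4117855 ] [-1.35750816  1.21894633  0.06210312] 0.011681757137967035 30.00117927789688
```

Request:
{"method": "play_rows", "body": {
  "plan": [
    [0, 0, 0, 0, 0, -2],
    [0, 0, 0, 0, 0, -1.5],
    [0, 0, 0, 0, 0, 0],
    [0, 0, 0, 0, 0, 0]
  ]
}}

```text
clock: 18.58
tool_pos: [0.5668, 0.0405, 0.1021]
orientation: [179.9, -0.0, -2.7]
force: [-2.7, -4.2, 7.3]
opening: 0.012
gripper_force: 30.0
```

```bash
python3 -c "
from h import *
o=get_obs();print(o['tool_pos'],o['orientation'],o['force'],o['moment'],o['opening'],o['gripper_force'])"
```

```text
[0.56677827 0.04049406 0.10208193] [ 1.79941346e+02 -1.44575077e-02 -2.66460888e+00] [-2.70304653 -4.20381055  7.3368506 ] [-1.43634155  1.09689986 -0.05865214] 0.011963964449585099 30.00144124031067
```

Home. I'll line the key up with the slot again and draw it out.

Request:
{"method": "play_rows", "body": {
  "plan": [
    [0, 0, 0, 0, 0, 3],
    [0, 0, 0, 0, 0, 3],
    [0, 0, 0, 0, 0, 0],
    [0, 0, -0.3, 0, 0, 0],
    [0, 0, -0.4, 0, 0, 0],
    [0, 0, -0.5, 0, 0, 0],
    [0, 0, 0, 0, 0, 0]
  ]
}}

```text
clock: 19.17
tool_pos: [0.5674, 0.0415, 0.1142]
orientation: [-180.0, -0.1, -8.7]
force: [0.3, -0.2, -1.7]
opening: 0.012
gripper_force: 30.0
```

Request:
{"method": "play_rows", "body": {
  "plan": [
    [0, 0, -1, 0, 0, 0],
    [0, 0, -2, 0, 0, 0],
    [0, 0, -2.5, 0, 0, 0],
    [0, 0, -2.5, 0, 0, 0],
    [0, 0, -1.5, 0, 0, 0],
    [0, 0, 0, 0, 0, 0],
    [-0.68, -1.5, 0, 0, 0, 0.5],
    [-0.68, -2.4, 0, 0, 0, 0],
    [-0.68, -2.5, 0, 0, 0, 0],
    [-0.68, -2.5, 0, 0, 0, 0],
    [-0.68, -2.5, 0, 0, 0, 0],
    [-0.68, -2.5, 0, 0, 0, 0],
    [-0.68, -2.5, 0, 0, 0, 0],
    [-0.68, -2.5, 0, 0, 0, 0],
    [-0.68, -2.5, 0, 0, 0, 0],
    [-0.68, -2.5, 0, 0, 0, 0],
    [-0.68, -2.4, 0, 0, 0, 0],
    [-0.7, -1.8, 0, 0, 0, 0],
    [0, 0, 0, 0, 0, 0],
    [0, 0, 0, 0, 0, 0]
  ]
}}

```text
clock: 20.83
tool_pos: [0.5301, 0.3324, 0.2073]
orientation: [179.9, 0.1, -9.1]
force: [-0.2, -0.7, -1.0]
opening: 0.0121
gripper_force: 30.0
```

Run:
```python
from h import *
o=get_obs();print(o["tool_pos"],o["orientation"])
W=np.zeros((400,800,3),np.uint8)
for i,c in enumerate(("top","side")):
    s=snapshot(c);f=s["frame"]
    print(c,[[(np.round(d["position"],4).tolist(),round(d["score"],2)) for d in spot_point(c,t)][:3] for t in("red_key_bow","red_holder_mouth","keyhole")])
    u0,v0=((285,195),(240,330))[i]
    W[:,i*400:i*400+400]=cv2.resize(f[v0:v0+100,u0:u0+100],(400,400),interpolation=cv2.INTER_CUBIC)
cv2.imwrite("pics/r7.png",W[:,:,::-1])
```

```text
[0.53005519 0.33236937 0.20725347] [ 1.79937588e+02  5.69361348e-02 -9.09583659e+00]
top [[([0.506, 0.4318, 0.0599], 0.57)], [([0.525, 0.3326, 0.0412], 0.91), ([0.3918, 0.4158, 0.041], 0.64)], [([0.5644, 0.0427, 0.0646], 0.66)]]
side [[([0.506, 0.4302, 0.0615], 0.63), ([0.5324, 0.3323, 0.2031], 0.62)], [([0.5242, 0.3323, 0.0415], 0.77), ([0.3934, 0.4203, 0.041], 0.71)], []]
```

View pics/r7.png

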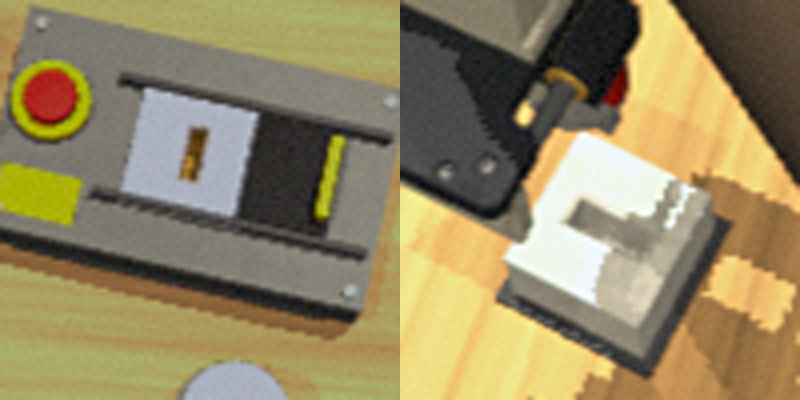

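The key is in hand, at crop (620,90). Its holder is empty, with the slot at crop (610,225), and the lock's slot is clear. Lowering in stages.

Request:
{"method": "play_rows", "body": {
  "plan": [
    [-0.08, 0.05, 1.5, 0, 0, 0],
    [0, 0, 2, 0, 0, 0],
    [0, 0, 2, 0, 0, 0],
    [0, 0, 2, 0, 0, 0],
    [0, 0, 1.3, 0, 0, 0],
    [0, 0, 0.5, 0, 0, 0],
    [0, 0, 0, 0, 0, 0],
    [0, 0, 0, 0, 0, 0]
  ]
}}

```text
clock: 21.9
tool_pos: [0.5303, 0.3314, 0.1156]
orientation: [-180.0, -0.0, -9.2]
force: [0.4, -0.0, -0.9]
opening: 0.012
gripper_force: 30.0
```

Request:
{"method": "play_rows", "body": {
  "plan": [
    [-0.12, -0.03, 0.4, 0, 0, 0],
    [0, 0, 0.3, 0, 0, 0],
    [0, 0, 0.3, 0, 0, 0],
    [0, 0, 0.3, 0, 0, 0],
    [0, 0, 0.3, 0, 0, 0],
    [0, 0, 0.3, 0, 0, 0],
    [0, 0, 0, 0, 0, 0],
    [0, 0, 0, 0, 0, 0]
  ]
}}

```text
clock: 22.57
tool_pos: [0.5287, 0.3317, 0.0958]
orientation: [180.0, 0.0, -9.2]
force: [1.1, -0.1, -1.2]
opening: 0.0118
gripper_force: 30.0
```

Entered freely. I'll go down to just above the seat.

Request:
{"method": "play_rows", "body": {
  "plan": [
    [0, 0, 0.4, 0, 0, 0],
    [0, 0, 0.4, 0, 0, 0],
    [0, 0, 0.4, 0, 0, 0],
    [0, 0, 0.3, 0, 0, 0],
    [0, 0, 0.2, 0, 0, 0],
    [0, 0, 0.1, 0, 0, 0],
    [0, 0, 0.1, 0, 0, 0],
    [0, 0, 0, 0, 0, 0],
    [0, 0, 0, 0, 0, 0]
  ]
}}

```text
clock: 23.32
tool_pos: [0.5288, 0.3318, 0.0771]
orientation: [-180.0, -0.0, -9.2]
force: [0.1, -0.8, -1.4]
opening: 0.0117
gripper_force: 30.0
```

Request:
{"method": "play_rows", "body": {
  "plan": [
    [0, 0, 0.1, 0, 0, 0],
    [0, 0, 0.1, 0, 0, 0],
    [0, 0, 0, 0, 0, 0],
    [0, 0, 0, 0, 0, 0]
  ]
}}

```text
clock: 23.65
tool_pos: [0.5289, 0.332, 0.0761]
orientation: [-180.0, -0.0, -9.2]
force: [-1.6, -1.1, 6.5]
opening: 0.0119
gripper_force: 30.0
```

It is seated on the block, with 6.5 N of contact. Releasing and lifting clear.

Request:
{"method": "play_rows", "body": {
  "plan": [
    [0, 0, 0, 0, 0, 0],
    [0, 0, 0, 0, 0, 0],
    [0, 0, 0, 0, 0, 0],
    [0, 0, 0, 0, 0, 0],
    [0, 0, 0, 0, 0, 0],
    [0, 0, 0, 0, 0, 0],
    [0, 0, -1, 0, 0, 0],
    [0, 0, -2, 0, 0, 0],
    [0, 0, -2.5, 0, 0, 0],
    [0, 0, -2.5, 0, 0, 0],
    [0, 0, -2.5, 0, 0, 0],
    [0, 0, -2.5, 0, 0, 0],
    [-2.5, 2.5, 0, 0, 0, 0],
    [-2.5, 2.5, 0, 0, 0, 0],
    [-1.5, 2.5, 0, 0, 0, 0],
    [0, 2.5, 0, 0, 0, 0],
    [0, 2.5, 0, 0, 0, 0],
    [0, 0, 0, 0, 0, 0],
    [0, 0, 0, 0, 0, 0]
  ],
  "grip": 5
}}

```text
clock: 25.23
tool_pos: [0.4445, 0.2179, 0.2064]
orientation: [-179.9, -0.1, -9.2]
force: [0.0, 1.1, -0.5]
opening: 0.05
gripper_force: 0.0
```

Run:
```python
from h import *
o=get_obs();print(o["clock"],o["tool_pos"],o["opening"],o["force"])
s=snapshot("side");f=s["frame"]
for t in("red_key_bow","red_key_collar","red_holder_mouth"): print(t,[(np.round(d["position"],4).tolist(),round(d["score"],2)) for d in spot_point("side",t)][:3])
cv2.imwrite("pics/e8.png",cv2.resize(f[330:430,240:360],None,fx=5,fy=5,interpolation=cv2.INTER_CUBIC)[:,:,::-1])
```

```text
25.2333 [0.44453133 0.21791672 0.20635424] 0.04995379469088394 [ 0.0231579   1.12118581 -0.54544037]
red_key_bow [([0.5275, 0.3342, 0.0729], 0.9), ([0.5073, 0.4327, 0.0606], 0.84)]
red_key_collar [([0.5287, 0.3302, 0.0383], 0.67), ([0.5029, 0.4276, 0.0265], 0.62)]
red_holder_mouth [([0.3901, 0.4224, 0.0382], 0.85), ([0.5267, 0.3297, 0.0409], 0.75), ([0.5299, 0.3346, 0.0732], 0.74)]
```

View pics/e8.png

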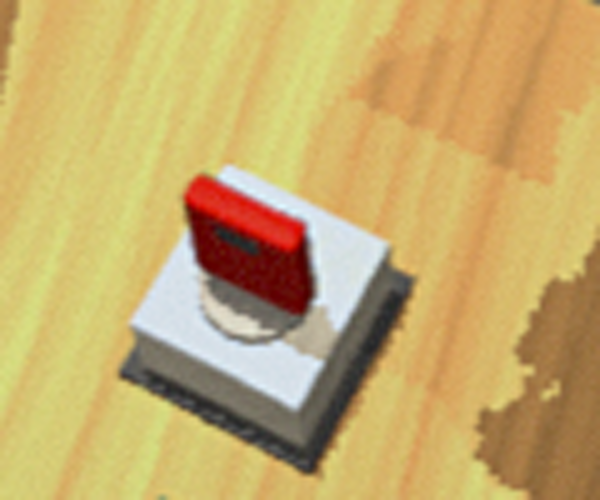

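The red key stands upright in its white holder, collar flat on the block at crop (250,310), and the gripper is clear. Handing in.

```bash
python3 -c "
from plant import *
print(close_job())"
```

```text
the job is handed in; nothing more can be done
None
```

The job is handed in at about 25 s of robot time; the hand-in gave no verdict, but by force readings and pictures the cover is open, the lock was turned to its stop and back home, and the red key stands upright, let go, in its own holder.

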